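Put the condiments in their matching holders

TASK

Put each of the four condiments upright into the round holder that matches it: the green-lidded spice jar in the green one, the red-lidded spice jar in the red one, the grey-topped salt shaker in the grey one and the wooden pepper mill in the wooden one. Each must stand flat on the floor of its holder, well inside the rim. Set them down without dropping them or knocking any over, and leave the jam jar and the cup where they are.

Things in the scene. Friction and masses are not known exactly. Their poses are not given: they have to be found in the camera images.
- green_jar: Round clear spice jar with a dark green screw lid (from above: a green ring round a pale disc), standing; 45 mm diameter, 106 mm tall, the lid is its upper 20 mm; 90 to 155 g. Origin: centre of its underside; z up along its axis. Grip it from above across any diameter.
- red_jar: Round clear spice jar with a red screw lid whose top has a pale red rim and a small green picture in the middle (the sides of the lid are all red), standing; 46 mm diameter, 97 mm tall, the lid is its upper 21 mm; 90 to 155 g. Origin: centre of its underside; z up along its axis.
- salt_shaker: White salt shaker with a domed grey top, standing; 44 mm diameter, 90 mm tall; smooth, straight enough to grip about 70 mm above its foot. Origin: centre of its underside; z up along its axis.
- pepper_mill: Turned brown wooden pepper mill with a small steel knob on top, standing; 58 mm diameter at the body, 120 mm tall. Its round head, 50 mm in diameter, lies 87 to 109 mm above its foot and is the place to grip; the knob (12 mm wide) is above that. The head does not turn. Origin: centre of its underside; z up along its axis.
- green_holder: Green plastic low round dish, fixed to the worktop: 78 mm outside diameter, 13.5 mm high, recess 68 mm across (2 mm less at its floor), the floor 4 mm above the worktop, small round cork pad in the middle. Origin: centre of its underside, on the worktop; z up. For the green-lidded jar.
- red_holder: Red plastic low round dish, fixed to the worktop: 78 mm outside diameter, 13.5 mm high, recess 68 mm across (2 mm less at its floor), the floor 4 mm above the worktop, small round cork pad in the middle. Origin: centre of its underside, on the worktop; z up. For the red-lidded jar.
- grey_holder: Grey painted low round dish, fixed to the worktop: 78 mm outside diameter, 13.5 mm high, recess 68 mm across (2 mm less at its floor), the floor 4 mm above the worktop, small round cork pad in the middle. Origin: centre of its underside, on the worktop; z up. For the grey-topped salt shaker.
- wood_holder: Wooden low round dish, fixed to the worktop: 90 mm outside diameter, 13.5 mm high, recess 80 mm across (2 mm less at its floor), the floor 4 mm above the worktop, small round cork pad in the middle. Origin: centre of its underside, on the worktop; z up. For the wooden pepper mill; the largest of the four.
- jam_jar: Bystander: pink-red jam jar with a golden-yellow lid, 71 mm wide, 110 mm tall, standing to the robot's right of the work. Not to be moved. Origin: centre of its underside.
- cup: Bystander: small white cup with a handle, 59 x 83 x 55 mm, standing to the robot's left of the work. Not to be moved. Origin: centre of the footprint of cup and handle, at the underside.

How it is judged:
By the outcome, as a careful person would: the job done as asked, in the order asked, and still so for the second after the job is handed in, with the robot touching nothing.
It also fails if it takes over 112 s, if anything falls off the work surface, if the arm or the gripper's body presses on something with over 40 N, if the wrist force passes 120 N, or if a joint passes its speed limit or range.

ROBOT

A 6-joint arm with a two-finger parallel gripper is mounted at the origin on the work surface; the furniture and walls round the work are solid. World frame = base frame: x ahead of the robot, y to its left, z up, the work surface at z = 0. Lengths are in m, angles in degrees, forces in N, time in s.
With the tool pointing down it reaches from about 0.25 to 0.85 m from the base axis. Payload 12.5 kg.
Tool frame: the origin (TCP) lies at the very end of the fingers, on their centre line; the grasp point (between the pads) lies 19 mm behind it; z points along the fingers, y is the line along which they close (so a half turn about z gives the same grasp; the last joint's range is limited). The gripper opens to 93 mm and grips with 3 to 60 N. Pads are 15 mm wide; open, the fingers measure 128 mm over their backs; the gripper's body (75 mm by 188 mm) begins 65 mm behind the grasp point.
Start: joints at [-71.769, 20.094, 94.641, -0, 65.266, -4.847], TCP at [0.216, -0.506, 0.219] pointing down, gripper open.
Joint ranges: [-157.81, 157.81], [-45, 120.19], [0.68, 151.7], [-89.99, 269.99], [4.06, 180], [-164.3, 164.3]. Speed limits (degrees/s): [127.2, 127.2, 159.86, 180, 180, 180].

INTERFACE

Orientations are given as a 3x3 rotation matrix whose columns are the frame's x, y, z axes.
In Python, from plant import ctrl, imaging gives the robot as it stands.
- The arm moves only by the tool step_arm, never from a script. Its argument "increments" is a list that holds one entry, the list of rows, each a list of 5 numbers: the shift along the tool's x, y, z in units of 25 mm (1.0 is 25 mm), then the turn about the tool's z in units of 6 degrees (1.0 is 6 degrees), then the opening, from -1 (shut) to 1 (fully open). In form: [[[x, y, z, spin, gripper], ...]]. A call has 1 to 20 rows; each row shifts and turns the commanded pose from where the row before left it, along the tool's axes as they then stand; what a row does not reach is not made up. A row lasts 1/12 s, in which the tool goes at most 41.7 mm and 7.16 degrees, less where a joint would pass 70% of its speed; a pose out of reach is approached as far as the arm can. A call is refused whole if a number of a shift passes 1 or a number of a turn 1, either way. A call with a gripper value outside its range is refused whole. The fingers move at their own pace and stop on an object; "force" is the grip in N (left out, the last holds). Time passes only in rows, so rows that do not move let the fingers close. It gives the time, the measured TCP pose, the force, the opening and the grip force at its end, in the units of the state.
- ctrl.get_obs(): the state, without advancing time (a new reading comes with each control period).
- imaging.read_camera(name): name is "scene" or "top"; returns the picture (480x640x3 uint8, red, green, blue); there is no depth.
- imaging.get_calibration(name): a dict with "vertical_fov" (degrees; the focal length in pixels is half the picture's height over the tangent of half this angle, whatever the lens; pixels are square), "cx", "cy" (the principal point, pixels), "camera_from_world" (4x4, takes a point from world to camera coordinates). Camera axes: x right, y down, z forward; pixel columns grow to the right and rows downward; lengths in m; the calibration is good to about 2 mm. A picture is of the moment at which its call begins. get_calibration takes no time and is no camera call.
- ctrl.finish_job(): hands the job in; it is judged then, once.
The state is a dict: "t": time; "joint_positions": joint angles; "dq": joint speeds; "effort": joint torques, N m; "tcp_pos": TCP position; "eef_rot": TCP orientation; "wrist_force": force on the tool from outside, world axes, zero at the start; "moment": the same for the moment, N m; "gripper_width": finger opening in m; "grip_force": force on a finger pad.
Only numpy, scipy, OpenCV 4.12 (cv2) and the standard library are available. Lean on these libraries where they do the work, as an engineer would, in place of code of your own. Each camera call takes 0.05 s, during which the arm holds its last target. There are 200 camera calls.

## Working session

There is one attempt and no reset: what is moved stays moved. The work goes in short steps, Python scripts to look and compute and a tool call to move; the robot and the scene stay as the last step left them, time stands still between calls to the robot, and variables do not carry over. Pictures are saved under pics/ and viewed, at most 14 in all, crops included, and the job is handed in when it is done.

Besides the shell and the picture viewer there is one more tool, called after "Emit:" in YAML: its name, and indented under it one key for each argument. step_arm: Moves the arm, as the interface text tells. Its arguments: {"type":"object","properties":{"increments":{"type":"array"},"force":{"type":"number"}},"required":["increments"]}

```bash
mkdir -p pics; ls; python3 - <<'E'
from plant import ctrl, imaging
import cv2
for n in("top","scene"):
    cv2.imwrite(f"pics/{n}0.png",imaging.read_camera(n)[:,:,::-1]); print(imaging.get_calibration(n))
print(ctrl.get_obs())
E
```

```text
pics
{'vertical_fov': 51.31408780438216, 'cx': 325.9845605904382, 'cy': 240.55853817860663, 'camera_from_world': array([[ 0.02677415, -0.99963753,  0.00281861,  0.00578092],
       [-0.99822799, -0.02688608, -0.05308509,  0.53157855],
       [ 0.05314163, -0.0013923 , -0.99858601,  1.34040924],
       [ 0.        ,  0.        ,  0.        ,  1.        ]])}
{'vertical_fov': 42.91025588784702, 'cx': 325.0020056153535, 'cy': 243.77420298462405, 'camera_from_world': array([[-0.8596464 , -0.51074168,  0.01228802,  0.45713257],
       [-0.22215784,  0.35204584, -0.90923573,  0.13165861],
       [ 0.46005864, -0.78435111, -0.41610021,  1.41342786],
       [ 0.        ,  0.        ,  0.        ,  1.        ]])}
{'t': 0.1, 'joint_positions': array([-7.17679913e+01,  2.01225232e+01,  9.46723886e+01, -4.45188494e-04,
        6.52665283e+01, -4.84615320e+00]), 'dq': array([ 0.01653974, -0.15377659, -0.09227491,  0.03897758, -0.03373877,
        0.01964377]), 'effort': array([ 5.02606636e-04, -4.98026848e+01, -2.85703933e+01,  6.99910149e-02,
        2.39014108e-02, -3.93855112e-05]), 'tcp_pos': array([ 0.21552661, -0.50567586,  0.21814903]), 'eef_rot': array([[ 9.19969707e-01,  3.91989312e-01, -3.42199035e-04],
       [ 3.91989453e-01, -9.19969149e-01,  1.01629123e-03],
       [ 8.35627458e-05, -1.06909556e-03, -9.99999425e-01]]), 'wrist_force': array([-0.27789104,  0.70653304,  0.05173398]), 'moment': array([-0.00794408, -0.05279089,  0.0109372 ]), 'grip_force': 0.0, 'gripper_width': 0.09273475239064888}
```

View pics/top0.png

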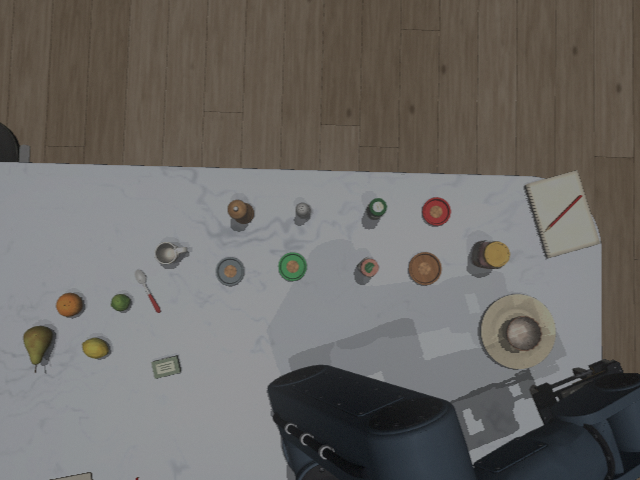

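View pics/scene0.png

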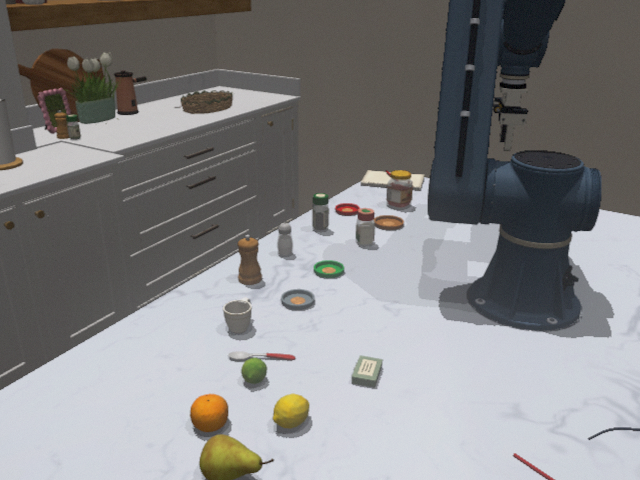

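The top view shows mill (238,210), salt (302,210), green jar (376,208), red holder (436,211), grey holder (230,270), green holder (292,266), red jar (369,267), wood holder (425,268), jam (495,254), cup (168,253). The scene view agrees. I'll enlarge the work area to measure it.

```bash
cat > h.py <<'E'
import numpy as np,cv2
from plant import ctrl,imaging
def ray(n,u,v,z):
    c=imaging.get_calibration(n);f=240/np.tan(np.radians(c["vertical_fov"]/2));T=c["camera_from_world"]
    R=T[:3,:3];o=-R.T@T[:3,3];d=R.T@np.array([(u-c["cx"])/f,(v-c["cy"])/f,1]);return (o+d*(z-o[2])/d[2])[:2]
def proj(n,p):
    c=imaging.get_calibration(n);f=240/np.tan(np.radians(c["vertical_fov"]/2));T=c["camera_from_world"]
    q=T[:3,:3]@np.array(p)+T[:3,3];return f*q[0]/q[2]+c["cx"],f*q[1]/q[2]+c["cy"]
E
python3 - <<'E'
from h import *
im=cv2.imread("pics/top0.png")
a=cv2.resize(im[190:290,215:375],None,fx=5,fy=5,interpolation=cv2.INTER_CUBIC);cv2.imwrite("pics/a.png",a)
a=cv2.resize(im[190:290,350:510],None,fx=5,fy=5,interpolation=cv2.INTER_CUBIC);cv2.imwrite("pics/b.png",a)
hsv=cv2.cvtColor(im,cv2.COLOR_BGR2HSV)
for nm,(u,v),r,lo,hi,z in [("green_h",(292,266),18,(45,110,40),(90,255,255),.0135),("red_h",(436,211),18,(0,120,60),(9,255,255),.0135),("red_h2",(436,211),18,(170,120,60),(180,255,255),.0135),("wood_h",(425,268),20,(4,80,40),(20,255,255),.0135),("grey_h",(230,270),18,(0,0,20),(180,80,135),.0135),("green_j",(376,208),14,(45,90,20),(90,255,255),.106),("red_j",(369,267),14,(0,60,50),(15,255,255),.097),("mill",(238,210),18,(5,80,30),(20,255,255),.1),("salt",(302,210),14,(0,0,20),(180,60,130),.085)]:
    m=cv2.inRange(hsv[v-r:v+r+1,u-r:u+r+1],lo,hi)
    cs=cv2.findContours(m,cv2.RETR_EXTERNAL,cv2.CHAIN_APPROX_NONE)[0]
    if not cs: print(nm,"none");continue
    c=max(cs,key=cv2.contourArea);x,y,w,h=cv2.boundingRect(c);cx,cy=u-r+x+(w-1)/2,v-r+y+(h-1)/2
    (ex,ey),er=cv2.minEnclosingCircle(c)
    print(nm,cx,cy,w,h,(round(ex+u-r,1),round(ey+v-r,1),round(er,1)),ray("top",cx,cy,z).round(4),"mm/px",)
E
```

```text
green_h 292.0 266.0 23 23 (290.9, 266.1, 12.2) [0.4599 0.1101] mm/px
red_h 436.0 211.0 27 27 (436.2, 211.0, 13.8) [ 0.6199 -0.2772] mm/px
red_h2 439.0 223.0 1 1 (439.0, 223.0, 0.0) [ 0.5873 -0.2859] mm/px
wood_h 424.5 268.0 32 33 (424.6, 268.1, 16.2) [ 0.4641 -0.2484] mm/px
grey_h 229.5 271.5 30 30 (229.7, 271.2, 15.2) [0.4406 0.2784] mm/px
green_j 373.0 201.5 5 4 (373.0, 201.5, 2.5) [ 0.6288 -0.0964] mm/px
red_j 369.0 267.0 17 17 (368.9, 267.2, 8.8) [ 0.4626 -0.0908] mm/px
mill 237.5 209.0 20 19 (237.7, 208.6, 10.0) [0.601  0.2475] mm/px
salt 302.5 213.0 20 23 (300.9, 213.6, 12.0) [0.5969 0.0825] mm/px
```

View pics/a.png

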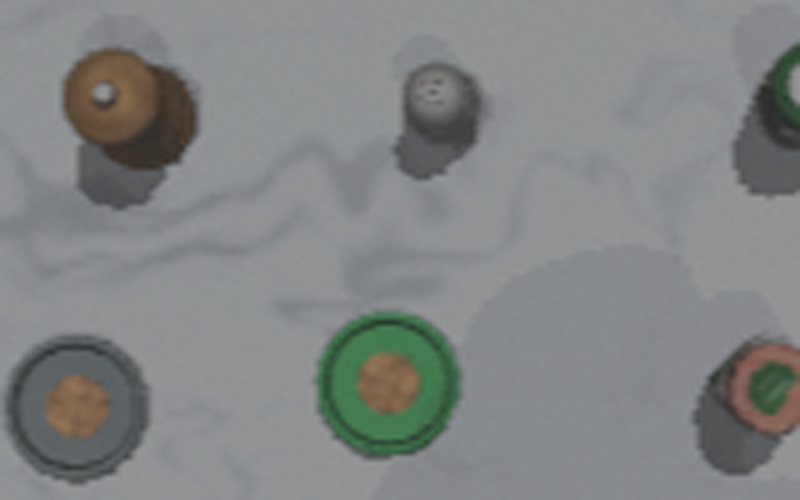

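View pics/b.png

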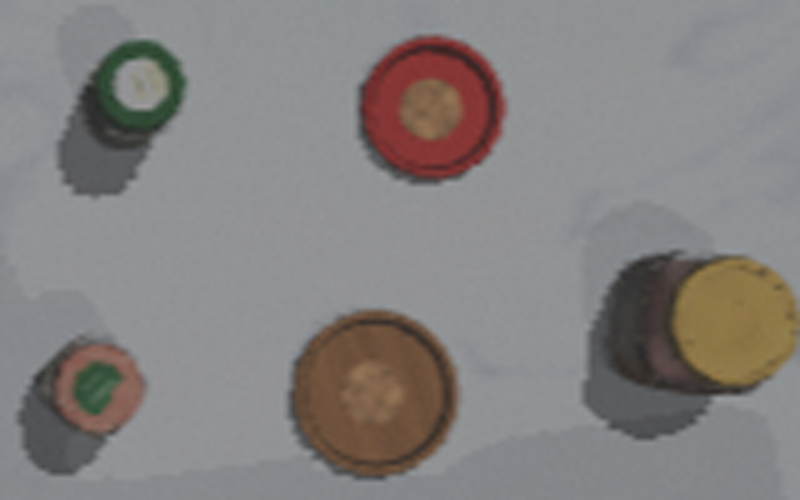

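Readings from the crops (full-picture pixels): mill head (237,209.1), salt dome (302.2,208.4), green lid (377.9,206.8), red lid (369.5,267.3), grey holder (230.1,271.2), green holder (292.4,266.4), red holder (436.3,211.4), wood holder (424.7,268.4), jam lid (496.8,253.8). Next I'll compute positions and check them by projecting into the scene view.

```bash
python3 - <<'E'
from h import *
im=cv2.imread("pics/scene0.png")[150:330,220:440]
im=cv2.resize(im,None,fx=3.3,fy=3.3,interpolation=cv2.INTER_CUBIC)
for n,u,v,z,r in [("mill",237,209.1,.1,.025),("salt",302.2,208.4,.088,.022),("gj",377.9,206.8,.106,.0225),("rj",369.5,267.3,.097,.023),("greyh",230.1,271.2,.0125,.039),("greenh",292.4,266.4,.0125,.039),("redh",436.3,211.4,.0125,.039),("woodh",424.7,268.4,.0125,.045),("jam",496.8,253.8,.11,.0355)]:
    p=ray("top",u,v,z);print(n,p.round(4))
    for zz in ([z] if z<.05 else [z,0]):
        q=np.array([proj("scene",[p[0]+r*np.cos(t),p[1]+r*np.sin(t),zz]) for t in np.linspace(0,6.28,60)])
        cv2.polylines(im,[np.int32((q-[220,150])*3.3+1.2)],True,(255,0,255),1)
cv2.imwrite("pics/c.png",im)
E
```

```text
mill [0.6007 0.2488]
salt [0.6084 0.0835]
gj [ 0.6156 -0.1092]
rj [ 0.4618 -0.0921]
greyh [0.4414 0.277 ]
greenh [0.4589 0.109 ]
redh [ 0.6189 -0.2783]
woodh [ 0.463  -0.2492]
jam [ 0.5043 -0.4106]
```

View pics/c.png

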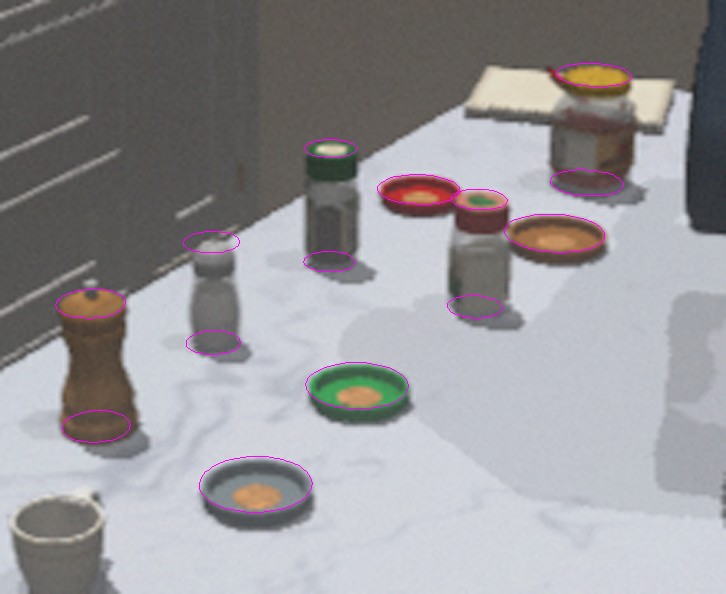

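Projections agree with the scene to about 1–2 px. I'll level the yaw and go to the red jar first.

Emit:
step_arm:
  increments:
    - [[0,0,0,1,1],[0,0,0,1,1],[0,0,0,1,1],[0,0,0,0.85,1],[0.6,-1,0,0,1],[0.6,-1,0,0,1],[0.6,-1,0,0,1],[0.6,-1,0,0,1],[0.6,-1,0,0,1],[0.6,-1,0,0,1],[0.6,-1,0,0,1],[0.6,-1,0,0,1],[0.6,-1,0,0,1],[0.6,-1,0,0,1],[0.6,-1,0,0,1],[0.6,-1,0,0,1],[0.6,-1,0,0,1],[0.6,-1,0,0,1],[0.6,-1,0,0,1],[0.6,-1,0,0,1]]
  force: 20

```text
t: 1.77
tcp_pos: [0.4562, -0.1046, 0.2185]
eef_rot: [[1.0, -0.0, -0.0], [-0.0, -1.0, 0.0], [-0.0, -0.0, -1.0]]
wrist_force: [0.2, -1.0, -0.1]
gripper_width: 0.0929
grip_force: 0.0
```

Emit:
step_arm:
  increments:
    - [[0.22,-0.5,0,0,1],[0,0,1,0,1],[0,0,1,0,1],[0,0,1,0,1],[0,0,1,0,1],[0,0,1,0,1],[0,0,0.7,0,1],[0,0,0.36,0,1],[0,0,0,0,0.4],[0,0,0,0,0.2],[0,0,0,0,0.1],[0,0,0,0,0],[0,0,0,0,-0.1],[0,0,0,0,-0.2],[0,0,0,0,-1],[0,0,0,0,-1],[0,0,0,0,-1],[0,0,0,0,-1]]

```text
t: 3.27
tcp_pos: [0.4616, -0.0934, 0.0675]
eef_rot: [[1.0, -0.0, 0.001], [-0.0, -1.0, 0.0], [0.001, -0.0, -1.0]]
wrist_force: [0.3, 4.6, 6.5]
gripper_width: 0.0504
grip_force: 19.9
```

Width reads 50 mm where I expected 46 mm, so I'll lift a little and look.

Emit:
step_arm:
  increments:
    - [[0,0,-0.3,0,-1],[0,0,-0.5,0,-1],[0,0,0,0,-1],[0,0,0,0,-1]]

```text
t: 3.6
tcp_pos: [0.4615, -0.0937, 0.0875]
eef_rot: [[1.0, -0.0, 0.001], [-0.0, -1.0, -0.001], [0.001, 0.001, -1.0]]
wrist_force: [0.5, -0.3, -1.3]
gripper_width: 0.0504
grip_force: 18.7
```

```bash
python3 - <<'E'
from h import *
a=imaging.read_camera("scene")[:,:,::-1];cv2.imwrite("pics/d.png",cv2.resize(a[130:290,300:480],None,fx=3.5,fy=3.5,interpolation=cv2.INTER_CUBIC))
o=ctrl.get_obs();print(o["wrist_force"],o["gripper_width"],o["grip_force"],o["moment"])
E
```

```text
[-0.12838359 -0.62878585 -1.08560378] 0.05048090356240232 18.686063117802405 [0.02540178 0.05352764 0.01007256]
```

View pics/d.png

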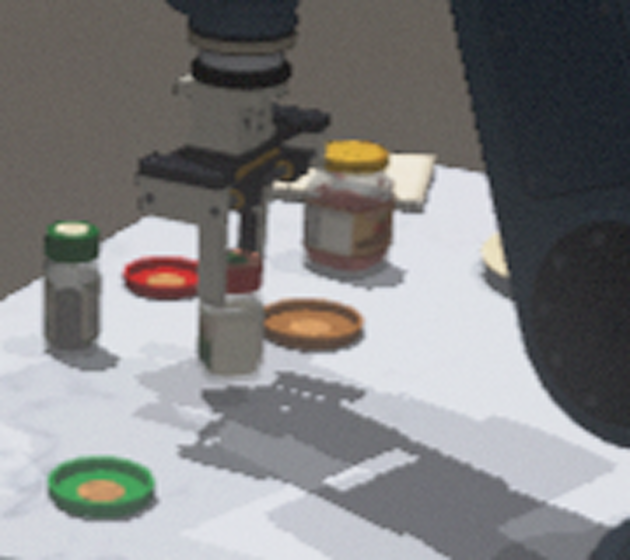

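Jar hangs upright with its foot clear. Carrying it to the red holder.

Emit:
step_arm:
  increments:
    - [[0,0,-0.5,0,-1],[0,0,-1,0,-1],[0,0,-1,0,-1],[0,0,-1,0,-1],[0,0,-1,0,-1],[0.5,0.5,0,0,-1],[0.8,0.95,0,0,-1],[0.8,0.95,0,0,-1],[0.8,0.95,0,0,-1],[0.8,0.95,0,0,-1],[0.8,0.95,0,0,-1],[0.8,0.95,0,0,-1],[0.5,0.6,0,0,-1],[0.5,0.58,0,0,-1],[0,0,0.6,0,-1],[0,0,1,0,-1],[0,0,1,0,-1],[0,0,1,0,-1],[0,0,0.6,0,-1],[0,0,0.4,0,-1]]

```text
t: 5.32
tcp_pos: [0.6174, -0.2776, 0.0814]
eef_rot: [[1.0, -0.0, -0.004], [-0.0, -1.0, 0.002], [-0.004, -0.002, -1.0]]
wrist_force: [0.0, -0.7, -1.7]
gripper_width: 0.0505
grip_force: 18.7
```

```bash
python3 - <<'E'
from h import *
for n,(x,y,w,h),k in (("scene",(320,120,100,110),5),("top",(390,160,90,90),6)):
    a=imaging.read_camera(n)[:,:,::-1];cv2.imwrite(f"pics/e{n}.png",cv2.resize(a[y:y+h,x:x+w],None,fx=k,fy=k,interpolation=cv2.INTER_CUBIC))
b=[cv2.resize(cv2.imread(f"pics/e{n}.png"),(400,440)) for n in("scene","top")];cv2.imwrite("pics/e.png",np.hstack(b))
print(ctrl.get_obs()["tcp_pos"])
E
```

```text
[ 0.61767683 -0.27763096  0.08232589]
```

View pics/e.png

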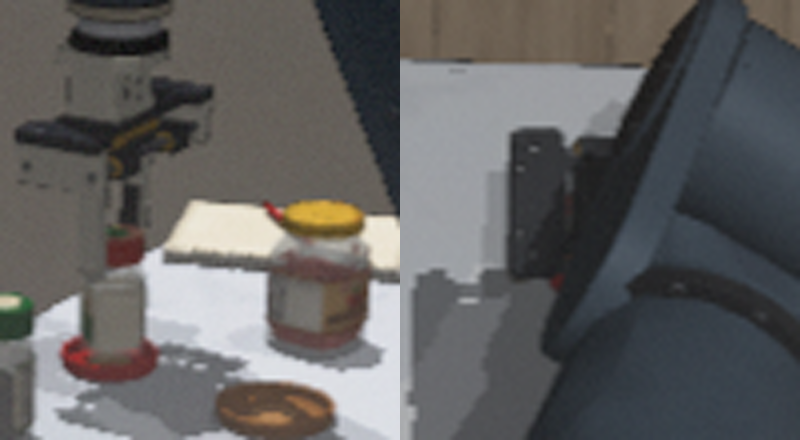

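Jar hovers centred above the red dish (within about 2 mm). Lowering gently.

Emit:
step_arm:
  increments:
    - [[0.04,0,0.15,0,-1],[0,0,0.1,0,-1],[0,0,0.08,0,-1],[0,0,0.06,0,-1],[0,0,0,0,-1]]

```text
t: 5.83
tcp_pos: [0.6197, -0.2781, 0.075]
eef_rot: [[1.0, -0.0, 0.0], [-0.0, -1.0, -0.0], [0.0, 0.0, -1.0]]
wrist_force: [0.2, -0.0, -1.4]
gripper_width: 0.0505
grip_force: 18.7
```

Emit:
step_arm:
  increments:
    - [[0,0,0.06,0,-1],[0,0,0.05,0,-1],[0,0,0.02,0,-1],[0,0,0,0,-1]]

```text
t: 6.17
tcp_pos: [0.6197, -0.2781, 0.0717]
eef_rot: [[1.0, -0.0, 0.0], [-0.0, -1.0, -0.0], [0.0, 0.0, -1.0]]
wrist_force: [1.0, -0.2, -2.2]
gripper_width: 0.0504
grip_force: 18.7
```

Emit:
step_arm:
  increments:
    - [[0,0,0.03,0,-1],[0,0,0,0,-1]]

```text
t: 6.33
tcp_pos: [0.62, -0.2782, 0.0716]
eef_rot: [[1.0, -0.0, 0.001], [-0.0, -1.0, -0.0], [0.001, 0.0, -1.0]]
wrist_force: [-0.4, 0.9, 3.8]
gripper_width: 0.0506
grip_force: 19.6
```

Emit:
step_arm:
  increments:
    - [[0,0,0.03,0,-1],[0,0,0,0,-1]]

```text
t: 6.5
tcp_pos: [0.6202, -0.2782, 0.0715]
eef_rot: [[1.0, -0.0, 0.001], [-0.0, -1.0, -0.001], [0.001, 0.001, -1.0]]
wrist_force: [-2.7, 2.3, 9.8]
gripper_width: 0.0503
grip_force: 20.5
```

Contact made. Releasing, rising and going to the green jar.

Emit:
step_arm:
  increments:
    - [[0,0,0,0,0.2],[0,0,0,0,0.3],[0,0,0,0,0.5],[0,0,0,0,0.6],[0,0,0,0,0.6],[0,0,-0.5,0,0.6],[0,0,-1,0,0.6],[0,0,-1,0,0.6],[0,0,-1,0,0.6],[0,0,-0.8,0,0.6],[-0.03,-0.9,0,0,1],[-0.03,-1,0,0,1],[-0.03,-1,0,0,1],[-0.03,-1,0,0,1],[-0.03,-1,0,0,1],[-0.03,-1,0,0,1],[0,-0.9,0,0,1],[0,0,0,0,1]]

```text
t: 8.0
tcp_pos: [0.6153, -0.1047, 0.1787]
eef_rot: [[1.0, 0.002, 0.001], [0.002, -1.0, 0.001], [0.001, -0.001, -1.0]]
wrist_force: [-0.9, -0.7, 0.4]
gripper_width: 0.0931
grip_force: 0.0
```

```bash
python3 - <<'E'
from h import *
a=imaging.read_camera("scene")[:,:,::-1];cv2.imwrite("pics/f.png",cv2.resize(a[120:240,300:450],None,fx=4,fy=4,interpolation=cv2.INTER_CUBIC))
print(ctrl.get_obs()["tcp_pos"])
E
```

```text
[ 0.61544499 -0.10654475  0.17866486]
```

View pics/f.png

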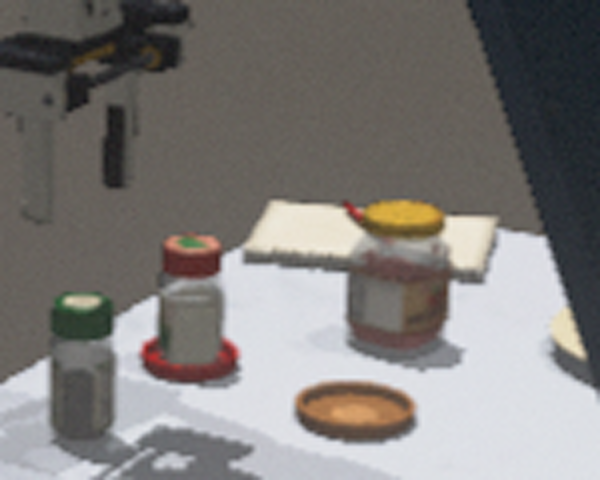

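Red jar stands upright and centred in the red dish. Grasping the green jar.

Emit:
step_arm:
  increments:
    - [[0,0.06,0.6,0,1],[0,0,1,0,1],[0,0,1,0,1],[0,0,0.9,0,1],[0,0,0.6,0,1],[0,0,0,0,0.5],[0,0,0,0,0.2],[0,0,0,0,0.1],[0,0,0,0,0],[0,0,0,0,-0.1],[0,0,0,0,-0.2],[0,0,0,0,-1],[0,0,0,0,-1],[0,0,0,0,-1],[0,0,0,0,-1]]

```text
t: 9.3
tcp_pos: [0.6155, -0.1096, 0.0754]
eef_rot: [[1.0, -0.0, 0.0], [-0.0, -1.0, -0.0], [0.0, 0.0, -1.0]]
wrist_force: [-0.6, 0.2, 3.1]
gripper_width: 0.0445
grip_force: 19.7
```

Emit:
step_arm:
  increments:
    - [[0,0,-0.3,0,-1],[0,0,-0.7,0,-1],[0,0,-1,0,-1],[0,0,-1,0,-1],[0,0,-1,0,-1],[0,0,-0.8,0,-1],[-0.4,-0.5,0,0,-1],[-0.7,-1,0,0,-1],[-0.7,-1,0,0,-1],[-0.7,-1,0,0,-1],[-0.7,-1,0,0,-1],[-0.7,-1,0,0,-1],[-0.7,-1,0,0,-1],[-0.7,-1,0,0,-1],[-0.6,-0.7,0,0,-1],[-0.36,-0.54,0,0,-1],[0,0,0,0,-1],[0,0,0,0,-1]]

```text
t: 10.8
tcp_pos: [0.4588, 0.1092, 0.1956]
eef_rot: [[1.0, 0.001, 0.001], [0.001, -1.0, -0.0], [0.001, 0.0, -1.0]]
wrist_force: [-1.5, -0.6, -0.5]
gripper_width: 0.045
grip_force: 19.7
```

Emit:
step_arm:
  increments:
    - [[0,0,0.6,0,-1],[0,0,1,0,-1],[0,0,1,0,-1],[0,0,1,0,-1],[0,0,0.5,0,-1],[0,0,0.25,0,-1],[0,0,0.1,0,-1],[0,0,0.08,0,-1],[0,0,0.06,0,-1],[0,0,0,0,-1],[0,0,0,0,-1]]

```text
t: 11.72
tcp_pos: [0.4592, 0.109, 0.081]
eef_rot: [[1.0, -0.0, 0.001], [-0.0, -1.0, 0.0], [0.001, -0.0, -1.0]]
wrist_force: [0.6, -0.7, -1.8]
gripper_width: 0.0448
grip_force: 19.7
```

Emit:
step_arm:
  increments:
    - [[0,0,0.05,0,-1],[0,0,0.02,0,-1],[0,0,0.02,0,-1],[0,0,0,0,-1]]

```text
t: 12.05
tcp_pos: [0.4597, 0.1092, 0.0793]
eef_rot: [[1.0, -0.0, 0.002], [-0.0, -1.0, 0.0], [0.002, -0.0, -1.0]]
wrist_force: [-1.7, 1.0, 12.4]
gripper_width: 0.0444
grip_force: 19.9
```

Contact at the expected height. Releasing and going to the salt shaker.

Emit:
step_arm:
  increments:
    - [[0,0,0,0,0.1],[0,0,0,0,0.3],[0,0,0,0,0.5],[0,0,0,0,0.6],[0,0,0,0,0.6],[0,0,-0.5,0,0.6],[0,0,-1,0,0.6],[0,0,-1,0,0.6],[0,0,-1,0,0.6],[0,0,-0.5,0,0.6],[0.75,0.12,0,0,1],[1,0.18,0,0,1],[1,0.18,0,0,1],[1,0.18,0,0,1],[1,0.18,0,0,1],[0.7,0.12,0,0,1],[0.5,0.08,0,0,1],[0,0,0,0,1],[0,0,0,0,1]]

```text
t: 13.63
tcp_pos: [0.6073, 0.0828, 0.1776]
eef_rot: [[1.0, -0.001, -0.001], [-0.001, -1.0, -0.0], [-0.001, 0.0, -1.0]]
wrist_force: [0.4, 1.0, 0.4]
gripper_width: 0.0933
grip_force: 0.0
```

```bash
python3 - <<'E'
from h import *
a=imaging.read_camera("scene")[:,:,::-1];cv2.imwrite("pics/g.png",cv2.resize(a[140:320,220:440],None,fx=3,fy=3,interpolation=cv2.INTER_CUBIC))
print(ctrl.get_obs()["tcp_pos"])
E
```

```text
[0.60688202 0.08295677 0.17774594]
```

View pics/g.png

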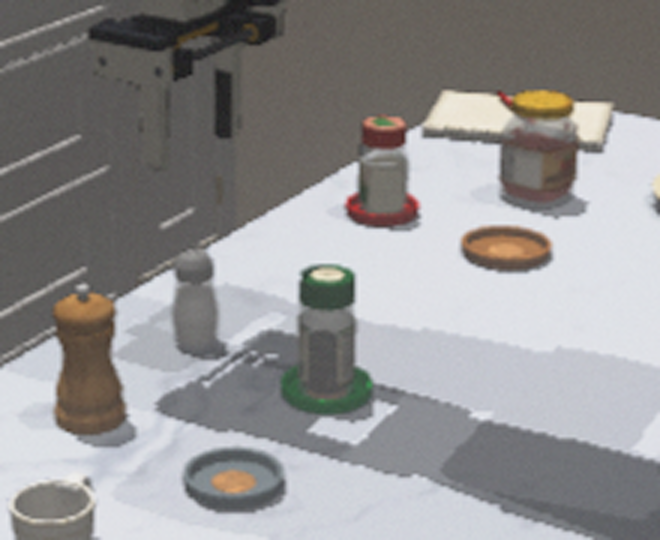

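Green jar stands upright and centred in the green dish. Grasping the salt shaker.

Emit:
step_arm:
  increments:
    - [[0.05,0,0.6,0,1],[0,0,1,0,1],[0,0,1,0,1],[0,0,1,0,1],[0,0,0.9,0,1],[0,0,0.57,0,1],[0,0,0,0,0.5],[0,0,0,0,0.2],[0,0,0,0,0.1],[0,0,0,0,0],[0,0,0,0,-0.1],[0,0,0,0,-0.2],[0,0,0,0,-0.3],[0,0,0,0,-1],[0,0,0,0,-1],[0,0,0,0,-1],[0,0,0,0,-1]]

```text
t: 15.1
tcp_pos: [0.6089, 0.0829, 0.0514]
eef_rot: [[1.0, -0.0, 0.0], [-0.0, -1.0, 0.0], [0.0, -0.0, -1.0]]
wrist_force: [0.2, 0.1, -0.1]
gripper_width: 0.0347
grip_force: 19.8
```

Emit:
step_arm:
  increments:
    - [[0,0,-0.3,0,-1],[0,0,-0.5,0,-1],[0,0,0,0,-1],[0,0,0,0,-1]]

```text
t: 15.43
tcp_pos: [0.6095, 0.0829, 0.0726]
eef_rot: [[1.0, -0.0, 0.002], [-0.0, -1.0, 0.0], [0.002, -0.0, -1.0]]
wrist_force: [-0.0, -0.9, -0.6]
gripper_width: 0.0348
grip_force: 19.7
```

```bash
python3 - <<'E'
from h import *
a=imaging.read_camera("scene")[:,:,::-1];cv2.imwrite("pics/i.png",cv2.resize(a[160:320,220:380],None,fx=3,fy=3,interpolation=cv2.INTER_CUBIC))
o=ctrl.get_obs();print(o["tcp_pos"],o["wrist_force"],o["moment"])
E
```

```text
[0.60905106 0.08289109 0.0719395 ] [-0.35458759  0.22313436 -0.37199795] [ 0.0261179  -0.00708536 -0.02381821]
```

View pics/i.png

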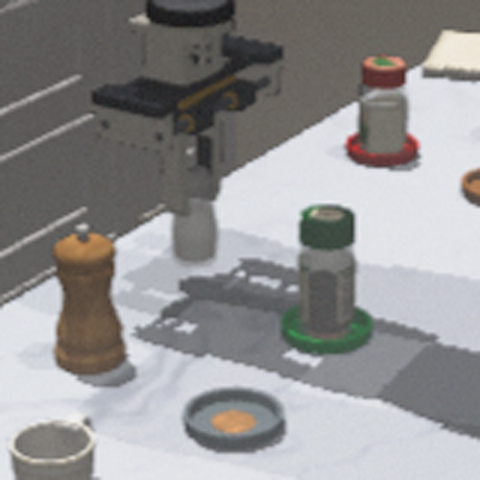

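Salt shaker hangs upright about 20 mm up. Carrying it to the grey holder.

Emit:
step_arm:
  increments:
    - [[0,0,-0.6,0,-1],[0,0,-1,0,-1],[0,0,-1,0,-1],[0,0,-1,0,-1],[0,0,-1,0,-1],[0,0,-0.6,0,-1],[-0.42,-0.5,0,0,-1],[-0.8,-0.92,0,0,-1],[-0.8,-0.92,0,0,-1],[-0.8,-0.92,0,0,-1],[-0.8,-0.92,0,0,-1],[-0.8,-0.92,0,0,-1],[-0.8,-0.92,0,0,-1],[-0.8,-0.92,0,0,-1],[-0.5,-0.5,0,0,-1],[-0.2,-0.32,0,0,-1],[0,0,0,0,-1],[0,0,0,0,-1]]

```text
t: 16.98
tcp_pos: [0.4408, 0.2768, 0.2009]
eef_rot: [[1.0, 0.0, -0.0], [0.0, -1.0, -0.0], [-0.0, 0.0, -1.0]]
wrist_force: [0.4, -0.4, -1.1]
gripper_width: 0.0349
grip_force: 19.7
```

Emit:
step_arm:
  increments:
    - [[0,0,0.6,0,-1],[0,0,1,0,-1],[0,0,1,0,-1],[0,0,1,0,-1],[0,0,1,0,-1],[0,0,0.6,0,-1],[0,0,0.3,0,-1],[0,0,0.1,0,-1],[0,0,0.07,0,-1],[0,0,0.05,0,-1],[0,0,0,0,-1],[0,0,0,0,-1]]

```text
t: 17.98
tcp_pos: [0.4413, 0.2771, 0.0591]
eef_rot: [[1.0, -0.0, 0.001], [-0.0, -1.0, 0.001], [0.001, -0.001, -1.0]]
wrist_force: [-0.5, -0.6, -1.7]
gripper_width: 0.0346
grip_force: 19.7
```

Emit:
step_arm:
  increments:
    - [[0,0,0.04,0,-1],[0,0,0.02,0,-1],[0,0,0,0,-1]]

```text
t: 18.23
tcp_pos: [0.4409, 0.277, 0.057]
eef_rot: [[1.0, -0.0, 0.0], [-0.0, -1.0, 0.0], [0.0, -0.0, -1.0]]
wrist_force: [-0.3, 0.1, -1.0]
gripper_width: 0.0347
grip_force: 19.7
```

Emit:
step_arm:
  increments:
    - [[0,0,0.03,0,-1],[0,0,0.02,0,-1],[0,0,0,0,-1]]

```text
t: 18.48
tcp_pos: [0.4408, 0.2769, 0.0555]
eef_rot: [[1.0, -0.0, -0.0], [-0.0, -1.0, -0.0], [-0.0, 0.0, -1.0]]
wrist_force: [-0.9, 0.4, -0.5]
gripper_width: 0.0346
grip_force: 19.7
```

Emit:
step_arm:
  increments:
    - [[0,0,0.02,0,-1],[0,0,0,0,-1]]

```text
t: 18.65
tcp_pos: [0.4411, 0.277, 0.0554]
eef_rot: [[1.0, -0.0, 0.0], [-0.0, -1.0, 0.0], [0.0, -0.0, -1.0]]
wrist_force: [-0.7, -0.2, 1.8]
gripper_width: 0.0348
grip_force: 19.9
```

Contact. Releasing and going to the mill.

Emit:
step_arm:
  increments:
    - [[0,0,0,0,-0.1],[0,0,0,0,0.1],[0,0,0,0,0.3],[0,0,0,0,0.5],[0,0,0,0,0.5],[0,0,-0.5,0,0.5],[0,0,-1,0,0.5],[0,0,-1,0,0.5],[0,0,-1,0,0.5],[0,0,-1,0,0.5],[0,0,-0.5,0,0.6],[0.7,0.13,0,0,1],[1,0.18,0,0,1],[1,0.18,0,0,1],[1,0.18,0,0,1],[1,0.18,0,0,1],[1,0.16,0,0,1],[0.69,0.12,0,0,1],[0,0,0,0,1],[0,0,0,0,1]]

```text
t: 20.32
tcp_pos: [0.6006, 0.2484, 0.1795]
eef_rot: [[1.0, -0.001, -0.001], [-0.001, -1.0, -0.0], [-0.001, 0.0, -1.0]]
wrist_force: [-0.8, 0.6, -0.0]
gripper_width: 0.0926
grip_force: 0.0
```

Emit:
step_arm:
  increments:
    - [[0,0,0.6,0,1],[0,0,1,0,1],[0,0,1,0,1],[0,0,0.9,0,1],[0,0,0.52,0,1],[0,0,0,0,0.6],[0,0,0,0,0.3],[0,0,0,0,0.2],[0,0,0,0,0.1],[0,0,0,0,0],[0,0,0,0,-0.1],[0,0,0,0,-1],[0,0,0,0,-1],[0,0,0,0,-1],[0,0,0,0,-1]]
  force: 25

```text
t: 21.57
tcp_pos: [0.6009, 0.2488, 0.08]
eef_rot: [[1.0, -0.0, 0.001], [-0.0, -1.0, 0.0], [0.001, -0.0, -1.0]]
wrist_force: [0.5, 0.2, 2.8]
gripper_width: 0.0469
grip_force: 25.0
```

Emit:
step_arm:
  increments:
    - [[0,0,-0.3,0,-1],[0,0,-0.5,0,-1],[0,0,0,0,-1],[0,0,0,0,-1]]

```text
t: 21.9
tcp_pos: [0.6011, 0.2488, 0.1007]
eef_rot: [[1.0, -0.0, 0.002], [-0.0, -1.0, 0.001], [0.002, -0.001, -1.0]]
wrist_force: [-0.2, -0.0, -1.9]
gripper_width: 0.0475
grip_force: 24.9
```

```bash
python3 - <<'E'
from h import *
a=imaging.read_camera("scene")[:,:,::-1];cv2.imwrite("pics/j.png",cv2.resize(a[160:320,220:380],None,fx=3,fy=3,interpolation=cv2.INTER_CUBIC))
o=ctrl.get_obs();print(o["tcp_pos"],o["wrist_force"],o["moment"])
E
```

```text
[0.60073585 0.24865984 0.10000392] [-0.34545851 -0.74142386 -1.44061828] [0.03980102 0.02250029 0.01414389]
```

View pics/j.png

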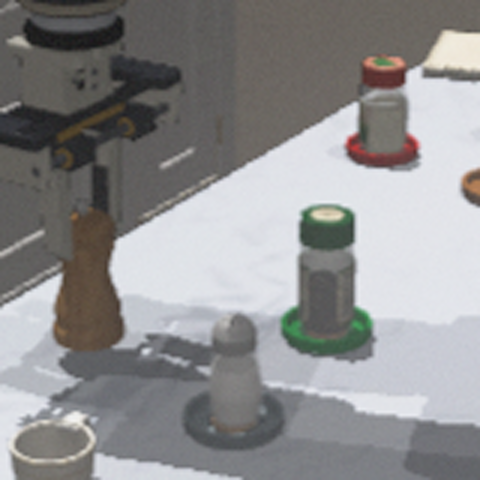

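Salt stands upright well inside the grey dish, and the mill hangs upright. Carrying the mill to the wooden holder.

Emit:
step_arm:
  increments:
    - [[0,0,-0.6,0,-1],[0,0,-1,0,-1],[0,0,-1,0,-1],[0,0,-1,0,-1],[0,0,-1,0,-1],[-0.15,0.5,0,0,-1],[-0.26,0.95,0,0,-1],[-0.26,0.95,0,0,-1],[-0.26,0.95,0,0,-1],[-0.26,0.95,0,0,-1],[-0.26,0.95,0,0,-1],[-0.26,0.95,0,0,-1],[-0.26,0.95,0,0,-1],[-0.26,0.95,0,0,-1],[-0.26,0.95,0,0,-1],[-0.26,0.95,0,0,-1],[-0.26,0.95,0,0,-1],[-0.26,0.95,0,0,-1],[-0.26,0.95,0,0,-1],[-0.26,0.95,0,0,-1]]

```text
t: 23.62
tcp_pos: [0.5043, -0.0976, 0.2134]
eef_rot: [[1.0, -0.0, -0.002], [-0.0, -1.0, 0.0], [-0.002, -0.0, -1.0]]
wrist_force: [-0.0, -0.5, -1.9]
gripper_width: 0.0473
grip_force: 24.9
```

Emit:
step_arm:
  increments:
    - [[-0.26,0.95,0,0,-1],[-0.26,0.95,0,0,-1],[-0.26,0.95,0,0,-1],[-0.26,0.95,0,0,-1],[-0.26,0.95,0,0,-1],[-0.21,0.8,0,0,-1],[-0.2,0.57,0,0,-1],[0,0,0,0,-1],[0,0,0,0,-1]]

```text
t: 24.37
tcp_pos: [0.4621, -0.2494, 0.2136]
eef_rot: [[1.0, -0.002, -0.001], [-0.002, -1.0, 0.001], [-0.001, -0.001, -1.0]]
wrist_force: [0.3, 0.3, -1.5]
gripper_width: 0.047
grip_force: 24.9
```

Down to 0.084, which is 5.18 units.

Emit:
step_arm:
  increments:
    - [[0.03,0,0.6,0,-1],[0,0,1,0,-1],[0,0,1,0,-1],[0,0,1,0,-1],[0,0,0.8,0,-1],[0,0,0.4,0,-1],[0,0,0.15,0,-1],[0,0,0.1,0,-1],[0,0,0.06,0,-1],[0,0,0,0,-1],[0,0,0,0,-1]]

```text
t: 25.28
tcp_pos: [0.4641, -0.2495, 0.0877]
eef_rot: [[1.0, -0.0, 0.001], [-0.0, -1.0, -0.001], [0.001, 0.001, -1.0]]
wrist_force: [-0.2, -0.7, -1.8]
gripper_width: 0.0471
grip_force: 24.9
```

Emit:
step_arm:
  increments:
    - [[0,0,0.03,0,-1],[0,0,0.02,0,-1],[0,0,0,0,-1]]

```text
t: 25.53
tcp_pos: [0.4638, -0.2494, 0.0858]
eef_rot: [[1.0, -0.0, 0.0], [-0.0, -1.0, -0.0], [0.0, 0.0, -1.0]]
wrist_force: [0.4, 0.9, -1.8]
gripper_width: 0.0471
grip_force: 24.9
```

Emit:
step_arm:
  increments:
    - [[0,0,0.03,0,-1],[0,0,0.03,0,-1],[0,0,0,0,-1]]

```text
t: 25.78
tcp_pos: [0.4637, -0.2493, 0.0841]
eef_rot: [[1.0, -0.0, 0.0], [-0.0, -1.0, -0.0], [0.0, 0.0, -1.0]]
wrist_force: [-0.0, -0.9, -1.8]
gripper_width: 0.047
grip_force: 24.9
```

Emit:
step_arm:
  increments:
    - [[0,0,0.02,0,-1],[0,0,0,0,-1]]

```text
t: 25.95
tcp_pos: [0.464, -0.2494, 0.084]
eef_rot: [[1.0, -0.0, 0.001], [-0.0, -1.0, -0.0], [0.001, 0.0, -1.0]]
wrist_force: [-0.2, 0.0, 2.5]
gripper_width: 0.0473
grip_force: 25.0
```

Contact. Releasing, rising and backing off toward the robot.

Emit:
step_arm:
  increments:
    - [[0,0,0,0,0.1],[0,0,0,0,0.2],[0,0,0,0,0.4],[0,0,0,0,0.6],[0,0,0,0,0.6],[0,0,-0.5,0,0.6],[0,0,-1,0,0.6],[0,0,-1,0,0.6],[0,0,-1,0,0.6],[0,0,-1,0,0.6],[0,0,-0.6,0,0.6],[-0.8,0,0,0,0.6],[-0.8,0,0,0,0.6],[-0.8,0,0,0,0.6],[-0.8,0,0,0,0.6],[0,0,0,0,0.6],[0,0,0,0,0.6]]

```text
t: 27.37
tcp_pos: [0.3835, -0.2494, 0.2114]
eef_rot: [[1.0, -0.001, 0.0], [-0.001, -1.0, -0.0], [0.0, 0.0, -1.0]]
wrist_force: [0.6, 0.1, 0.4]
gripper_width: 0.0743
grip_force: 0.0
```

```bash
python3 - <<'E'
from h import *
a=imaging.read_camera("scene")[:,:,::-1];cv2.imwrite("pics/k.png",cv2.resize(a[150:350,210:440],None,fx=2.9,fy=2.9,interpolation=cv2.INTER_CUBIC))
a=imaging.read_camera("top")[:,:,::-1];cv2.imwrite("pics/l.png",cv2.resize(a[180:300,150:520],None,fx=2.1,fy=2.1,interpolation=cv2.INTER_CUBIC))
E
```

```text
(no output)
```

View pics/k.png

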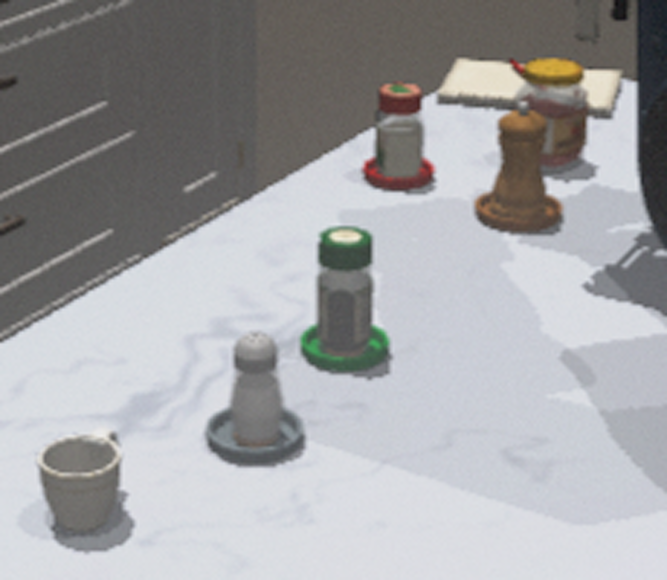

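View pics/l.png

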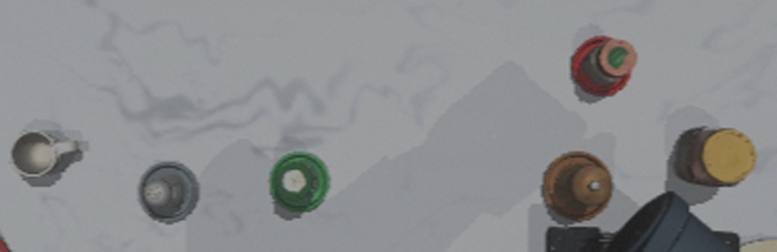

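All four stand upright inside their dishes: salt at (255,390), green jar at (345,290), red jar at (400,135) and mill at (520,165) in the scene crop. The jam jar and cup haven't moved.

```bash
python3 -c "
from plant import ctrl
print(ctrl.finish_job())"
```

```text
the job is handed in; nothing more can be done
None
```

All four condiments are standing upright in their matching holders, the jam jar and cup were left alone, and the job is handed in at about 27 s of robot time (I don't have the judge's result).

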